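# Slide a framed glass plate under the stage clips

## Task

Pick up the framed glass plate by its upright fin, lay it on the deck of the small viewing stage in front of the side rails, ridge end towards the clips, and slide it in along the deck until both sprung clips have ridden up over the plate's front ridge and snapped down behind it onto the glass; then let go. It is glass: push it gently, by feel, never loading it against the clips, the deck or the end stop with more than about 25 N in all, and leave the other things on the table alone.

Things in the scene. Friction and masses are not known exactly. Their poses are not given: they have to be found in the camera images.
- plate_fin (a point): Middle of the upright black fin of the loose clear glass plate (90 x 50 x 4 mm, 90 g): the grip point, 30 mm above the plate's underside, 31 mm behind its middle. Fin 24 mm along x, 10 mm thick along y (grasp across y), top 43 mm above the underside, standing on an aluminium strip (8 mm high, 28 mm long, full width). x points from fin to ridge, y across, z up.
- plate_ridge (a point): Middle of the plate's rounded aluminium ridge, across its front end: 9 mm wide, its top 9 mm and this point 4.5 mm above the plate's underside; 71.5 mm ahead (+x) of the fin point, front face flush with the plate's front edge. Axes as the fin's.
- stage: Viewing stage, fixed on the table: grey base 235 x 96 mm, aluminium deck on it. Origin on the table under it; x is the way the plate is slid in, y left, z up. Deck: level, top 26 mm above the table, 72 mm wide, x = -115 to +100 mm. Two rails 6 mm high on the deck, x = -32 to +45 mm, 54 mm apart (2 mm clear of the plate each side), flare open back to x = -53, to about 67 mm.
- clip_zone (a point): Fixed point of the stage on the deck's top, 10 mm ahead of its origin; axes as the stage. On the deck's far part a black block carries two steel leaf clips (y = +16 and -16 mm; upturned lip towards -x, rounded nose) and between them a tongue, the rigid end stop. The block is clamped at an unmeasured place, new each time: the noses are 0 to 24 mm ahead (+x) of this point.
- clip_left (a joint): Angle (rad) of the clip at +y: 0 = down, nothing under it; 0.15 = up on the ridge; 0.03 = snapped down on the glass behind it. Sprung down, 1 to 2 N at the nose, 45 mm from its hinge. The ridge's middle meets the lip 13 mm before the nose, must go 7 mm past the nose for the clip to snap down, and is halted by the end stop 8.5 mm past it: home lies within that 1.5 mm.
- clip_right (a joint): The same for the clip at -y. Lifting both clips takes 4 to 12 N of push in all; the push falls away as they snap down, and rises steeply at the end stop. The clips then hold the plate.
- petri_centre (a point): Centre of a clear petri dish with lid, 62 mm across and 13 mm high, a bystander on the table to the left. Behind it, from x = 0.6 m on and left of y = 0.28 m (base frame), stand the tall analyser and autosampler: keep the arm clear of them.
- timer_centre (a point): Centre of a beige bench timer lying on its back, 66 x 60 x 20 mm, a bystander on the table beyond the plate.
- vial_centre (a point): Centre (half-way up) of a small glass vial with a white cap, 27 mm across and 60 mm high, a bystander on the table to the left.
Not all that is in view belongs to the job. What is shaped like the part that bears plate_fin but pink or purple is not meant.

How it is judged:
By the outcome, as a careful person would: the job done as asked, in the order asked, and still so for the second after the job is handed in, with the robot touching nothing.
It also fails if it takes over 61 s, if anything falls off the work surface, if the arm or the gripper's body presses on something with over 40 N, if the wrist force passes 120 N, or if a joint passes its speed limit or range.

## Robot

A 6-joint arm with a two-finger parallel gripper is mounted at the origin on a cart in front of the work surface, level with it; the furniture and walls round the work are solid. World frame = base frame: x ahead of the robot, y to its left, z up, the work surface at z = 0. Lengths are in mm, angles in rad, forces in N, time in s.
With the tool pointing down it reaches from about 275 to 1000 mm from the base axis. Payload 8.4 kg.
Tool frame: the origin (TCP) lies on the centre line of the jaws, within the pads' length; the fingertips stand 17 mm ahead of it and the grasp point (between the pads) lies 2 mm behind it (r.tcp_to_tips is the z of the fingertips in the tool frame, in mm); z points along the fingers, y is the direction in which the jaws open and shut (so a half turn about z gives the same grasp; the last joint's range is limited). The gripper opens to 85 mm and grips with 20 to 120 N. Pads are 22 mm wide; open, the fingers measure 114 mm over their backs; the gripper's body (76 mm by 85 mm) begins 54 mm behind the grasp point. The pads swing forward as they close: fully open they stand 13 mm farther back than shut.
Start: joints at [-1.242, 0.353, 1.633, -0, 1.155, -0.002], TCP at [202.998, -591.117, 248.281] pointing down, gripper open.
Joint ranges: [-2.63, 2.63], [-0.92, 2.1], [0.06, 2.66], [-1.3, 4.44], [0, 2.69], [-3.02, 3.02]. Speed limits (rad/s): [2.22, 2.22, 2.79, 3.14, 3.14, 3.14].

## Interface

Orientations are given as [roll, pitch, yaw] about the fixed x, y, z axes, in that order (R = Rz(yaw) Ry(pitch) Rx(roll)).
In Python, from rig import r, cams, job gives the robot as it stands.
- The arm moves only by the tool drive_tool, never from a script. Its argument "deltas" is a list of rows, each a list of 4 numbers: the shift along the tool's x, y, z in cm, then the turn about the tool's z in rad. In form: [[x, y, z, roll], ...]. A call has 1 to 12 rows; each row shifts and turns the commanded pose from where the row before left it, along the tool's axes as they then stand; what a row does not reach is not made up. A row lasts 1/12 s, in which the tool goes at most 41.7 mm and 7.16 degrees, less where a joint would pass 70% of its speed; a pose out of reach is approached as far as the arm can. A call with a gripper value outside its range is refused whole. "jaw" is the closure, from 0 (fully open) to 1 (shut), set as the call begins (left out, the last holds). The fingers move at their own pace and stop on an object; "force" is the grip in N (left out, the last holds). Time passes only in rows, so rows that do not move let the fingers close. It gives the time, the measured TCP pose, the force and the opening at its end, in the units of the state.
- r.sense(): the state, without advancing time (a new reading comes with each control period).
- cams.grab_frame(name): name is "scene" or "top"; returns (picture, depth): 400x640x3 uint8, red, green, blue; 400x640 float32, mm along the optical axis (not along the pixel's ray), 0 where there is no reading.
- cams.camera_params(name): a dict with "fx", "fy", "cx", "cy" (pixels), "k1" (the pictures are not rectified: a ray, as slopes to the right and down, at radius r is drawn at 1 + k1 r^2 times it, then the intrinsics apply), "R" (3x3) and "t" (3): a world point X has camera coordinates R X + t. Camera axes: x right, y down, z forward; pixel columns grow to the right and rows downward; lengths in mm; the calibration is good to about 2 mm. A picture is of the moment at which its call begins. camera_params takes no time and is no camera call.
- job.sign_off(): hands the job in, once; it reports no verdict.
The state is a dict: "clock": time; "qpos": joint angles; "qvel": joint speeds; "joint_efforts": joint torques, N m; "eef_pos": TCP position; "tcp_rot": TCP orientation; "contact_force": force on the tool from outside, world axes, zero at the start; "wrist_torque": the same for the moment, N m; "opening": opening from 0.0 (shut) to 1.0 (fully open).
Only numpy, scipy, OpenCV 4.12 (cv2) and the standard library are available. Lean on these libraries where they do the work, as an engineer would, in place of code of your own. Each camera call takes 0.05 s, during which the arm holds its last target. There are 200 camera calls.

## Working session

There is one attempt and no reset: what is moved stays moved. The work goes in short steps, Python scripts to look and compute and a tool call to move; the robot and the scene stay as the last step left them, time stands still between calls to the robot, and variables do not carry over. Pictures are saved under pics/ and viewed, about 8 in all and at most 12, crops included, and the job is handed in when it is done.

Besides the shell and the picture viewer there is one more tool, called as name(argument=value, ...) on one line, values as JSON. drive_tool: Moves the arm, as the interface text tells. Its arguments: {"type":"object","properties":{"deltas":{"type":"array"},"jaw":{"type":"number"},"force":{"type":"number"}},"required":["deltas"]}

```bash
mkdir -p pics; ls; python3 - <<'E'
from rig import r,cams,job
import cv2,numpy as np
print(r.sense())
for n in("scene","top"):
    p,d=cams.grab_frame(n); cv2.imwrite(f"pics/{n}0.png",p[:,:,::-1]); np.savez(f"{n}0.npz",p=p,d=d)
    print(n,cams.camera_params(n))
E
```

```text
pics
{'clock': 0.0, 'qpos': array([-1.24238621e+00,  3.53640341e-01,  1.63416074e+00,  2.44344869e-05,
        1.15520284e+00, -2.39314021e-03]), 'qvel': array([ 0.00020892,  0.00081255, -0.00055458, -0.00080833,  0.00145342,
        0.00121049]), 'joint_efforts': array([-5.02674138e-04, -6.05252624e+01, -3.42070234e+01,  1.36194194e-04,
        9.25764354e-03,  6.90730673e-06]), 'eef_pos': array([ 202.86160069, -590.66635038,  247.55516177]), 'tcp_rot': array([-3.14018145e+00, -2.57178794e-05,  3.30793360e-01]), 'contact_force': array([ 0.32525594, -0.30899188, -0.18055384]), 'wrist_torque': array([-0.02150885, -0.01191116, -0.02668432]), 'opening': 0.9994822175907158}
scene {'fx': 400.4153632722717, 'fy': 400.4153632722717, 'cx': 325.0392679483047, 'cy': 206.1605227943368, 'k1': 0.0003370683591475925, 'R': array([[-0.69951945, -0.71458917, -0.00590318],
       [-0.30514984,  0.30616393, -0.90174676],
       [ 0.64618582, -0.62898805, -0.4322244 ]]), 't': array([449.07517752, 218.03486402, 772.64757394])}
top {'fx': 366.9919094774058, 'fy': 366.9919094774058, 'cx': 316.41856312840133, 'cy': 207.25395758253117, 'k1': -0.04206129428130072, 'R': array([[ 0.03269464, -0.99946173,  0.00270263],
       [-0.96819969, -0.03234282, -0.24807924],
       [ 0.24803311,  0.00549418, -0.96873597]]), 't': array([ 50.40204352, 593.61010225, 919.44346495])}
```

View pics/scene0.png

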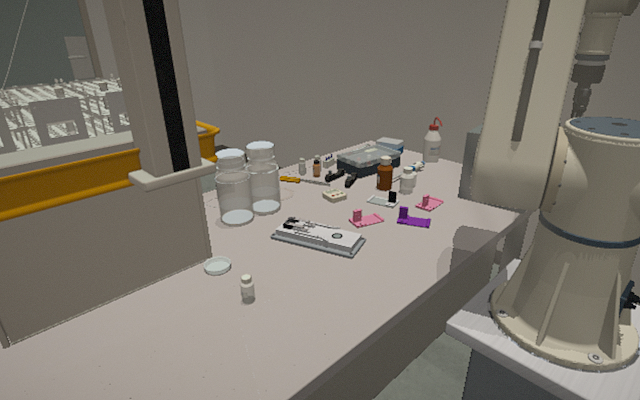

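View pics/top0.png

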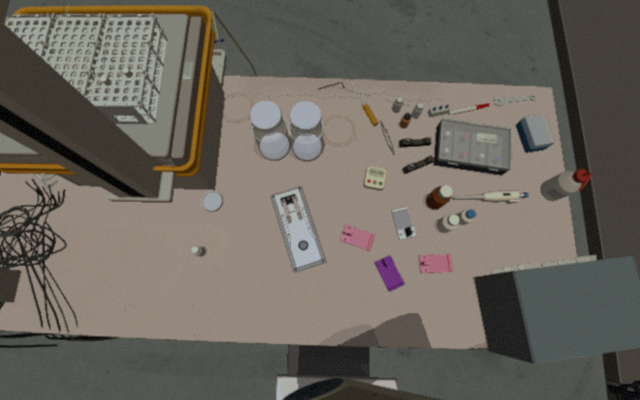

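The scene view shows the clear plate with its black fin at about (385,200) and the stage at about (318,237), with pink and purple decoys beside them. In the top view the plate is at (403,223), the stage at (298,228), the timer at (375,178), the petri dish at (212,201) and the vial at (197,250). I'll zoom in on these.

```bash
cat > h.py <<'E'
import numpy as np,cv2
from rig import r,cams,job
def par(n):
    c=cams.camera_params(n); return c,np.array([[c['fx'],0,c['cx']],[0,c['fy'],c['cy']],[0,0,1]]),np.array([c['k1'],0,0,0,0.])
def w(n,uv,z):
    "pixels + height -> world"
    c,K,D=par(n); u=cv2.undistortPoints(np.array(uv,float).reshape(-1,1,2),K,D).reshape(-1,2)
    d=np.c_[u,np.ones(len(u))]@c['R']; o=-c['R'].T@c['t']
    return o+d*((np.broadcast_to(z,len(u))-o[2])/d[:,2])[:,None]
def px(n,X):
    c,K,D=par(n); return cv2.projectPoints(np.array(X,float).reshape(-1,1,3),cv2.Rodrigues(c['R'])[0],c['t'],K,D)[0].reshape(-1,2)
def crop(p,x,y,ww,hh,s,f):
    cv2.imwrite(f,cv2.resize(p[y:y+hh,x:x+ww,::-1],None,fx=s,fy=s,interpolation=cv2.INTER_CUBIC))
E
python3 - <<'E'
from h import *
p=np.load('top0.npz')['p']; a=p[175:285,265:345]; b=p[195:250,375:430]
s=cv2.resize(a,None,fx=5,fy=5,interpolation=2); t=cv2.resize(b,None,fx=7,fy=7,interpolation=2)
o=np.zeros((560,800,3),np.uint8); o[:550,:400]=s; o[:385,410:795]=t
cv2.imwrite('pics/c1.png',o[:,:,::-1])
d=np.load('top0.npz')['d']; print(d[150:152,330:333])
E
```

```text
[[1115.1243 1119.1016 1115.8279]
 [1113.9575 1115.334  1111.5891]]
```

View pics/c1.png

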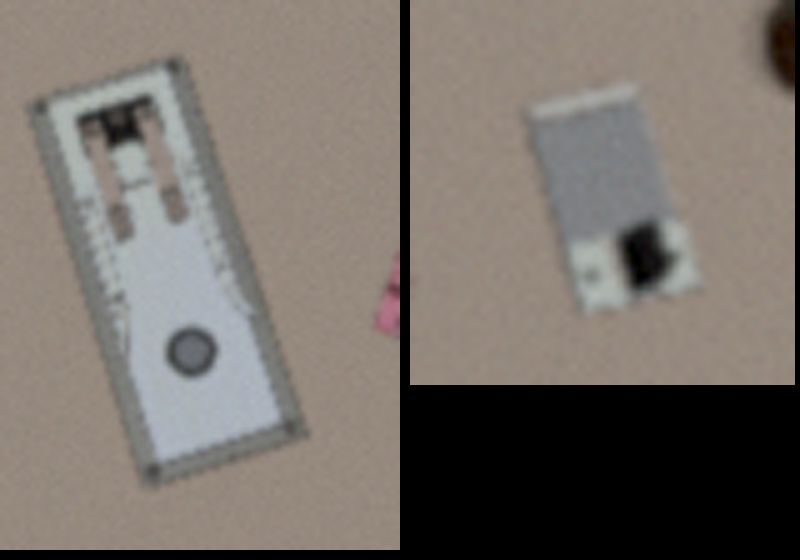

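The crop shows the stage's base corners at (30,103), (180,57), (308,435) and (148,487), with the clip lips near (123,238) and (180,220) at the far end. The plate has its ridge at the top, (528,105) to (635,83), and its strip corners at (585,315) and (702,288). Next I'll convert these to world coordinates.

```bash
python3 - <<'E'
from h import *
np.set_printoptions(suppress=True,precision=1)
S=np.array([[30,103],[180,57],[308,435],[148,487]])/5+[265,175]
for z in (10,18,26):
    W=w('top',S,z); print('stage',z,W.tolist() if 0 else W[:,:2].ravel(),'c',W.mean(0), 'L',np.linalg.norm(W[1]-W[2]),np.linalg.norm(W[0]-W[3]),'Wd',np.linalg.norm(W[0]-W[1]),np.linalg.norm(W[2]-W[3]))
    ax=W[0]+W[1]-W[2]-W[3]; print(np.degrees(np.arctan2(ax[1],ax[0])))
P=(np.array([[528,105],[635,83],[702,288],[585,315]])-[410,0])/7+[375,195]
W=w('top',P,5); print(W, np.linalg.norm(W-np.roll(W,1,0),axis=1)); ax=W[0]+W[1]-W[2]-W[3]; print('plate c',W.mean(0),np.degrees(np.arctan2(ax[1],ax[0])))
# lips and block
L=(np.array([[123,238],[180,220],[117,208],[172,192],[110,150],[160,135]]))/5+[265,175]
print(w('top',L,[38,38,32,32,38,38]))
# fit in depth for both cams: table z check
for n in('top','scene'):
    d=np.load(n+'0.npz')['d']; c,K,D=par(n)
    vv,uu=np.mgrid[0:400,0:640]; u=cv2.undistortPoints(np.c_[uu.ravel(),vv.ravel()].astype(float).reshape(-1,1,2),K,D).reshape(-1,2)
    X=(np.c_[u,np.ones(len(u))]*d.reshape(-1,1)-c['t'])@c['R']
    X[d.ravel()==0]=np.nan; np.save(n+'X.npy',X)
    # fin
    for nm,(cx,cy) in {'fin':(399,-242)}.items():
        c0=W.mean(0)
        m=(np.hypot(X[:,0]-c0[0],X[:,1]-c0[1])<70)&(X[:,2]>22)&(X[:,2]<60)
        print(n,'fin pts',m.sum(),X[m].mean(0),X[m].min(0),X[m].max(0))
    m=(np.hypot(X[:,0]-c0[0],X[:,1]-c0[1])<90)&(abs(X[:,2])<15); print('table z',np.median(X[m][:,2]))
E
```

```text
stage 10 [638.8 203.9 669.8 117.6 451.7  36.8 420.1 124.6] c [545.1 120.7  10. ] L 232.5962193796345 232.6530125184529 Wd 91.62153110584535 93.3255782993983
20.115777040733747
stage 18 [636.5 202.8 667.3 117.2 450.9  37.1 419.5 124.2] c [543.5 120.3  18. ] L 230.78582226524293 230.84217335846444 Wd 90.90840104735788 92.59918490356932
20.115777040733754
stage 26 [634.3 201.7 664.8 116.8 450.   37.3 418.9 123.7] c [542.  119.9  26. ] L 228.9754251508514 229.03133419847595 Wd 90.19527098887043 91.87279150774035
20.115777040733754
[[ 608.6 -149.     5. ]
 [ 619.5 -193.9    5. ]
 [ 533.8 -219.     5. ]
 [ 521.2 -170.8    5. ]] [90.1 46.2 89.3 49.9]
plate c [ 570.8 -183.2    5. ] 15.144703018088697
[[554.5 143.3  38. ]
 [565.8 112.1  38. ]
 [572.8 148.1  32. ]
 [583.1 117.6  32. ]
 [604.8 153.2  38. ]
 [614.5 125.5  38. ]]
top fin pts 50 [ 540.9 -188.2   39.3] [ 529.6 -196.3   22.2] [ 552.1 -182.7   46.4]
table z 0.6657167822610104
scene fin pts 60 [ 538.9 -188.4   33.7] [ 528.3 -196.9   22. ] [ 550.6 -180.9   45.5]
table z 0.05251848171130147
```

Plate yaw is about 15°. The fin comes out near (540.5,-190) from both the corners and the depth. The stage origin is near (545.5,121) at about 20.1°. Before the first traverse I'll check the heights along the path.

```bash
python3 - <<'E'
from h import *
np.set_printoptions(suppress=True,precision=0,linewidth=200)
print(r.tcp_to_tips)
for n in('top','scene'):
    X=np.load(n+'X.npy').reshape(400,640,3)
    if n=='top':
        for uv in [(500,300),(560,270),(630,300),(560,340),(600,262),(485,285),(565,185),(440,195),(450,221),(510,262)]: print(uv,X[uv[1],uv[0]])
    Xf=X.reshape(-1,3); ok=np.isfinite(Xf[:,0])&(Xf[:,2]>15)
    xb=np.arange(150,800,50); yb=np.arange(-700,300,50); H=np.zeros((len(xb),len(yb)))
    i=np.searchsorted(xb,Xf[ok,0])-1; j=np.searchsorted(yb,Xf[ok,1])-1
    k=(i>=0)&(j>=0)&(Xf[ok,0]<800)&(Xf[ok,1]<300); np.maximum.at(H,(i[k],j[k]),Xf[ok,2][k])
    print(n,yb); print(np.c_[xb,H])
E
```

```text
17.0
(500, 300) [ 360. -383.  133.]
(560, 270) [ 427. -487.  216.]
(630, 300) [ 364. -643.  217.]
(560, 340) [ 276. -469.  215.]
(600, 262) [ 448. -584.  217.]
(485, 285) [ 398. -379.   65.]
(565, 185) [ 670. -607.  103.]
(440, 195) [ 629. -258.  105.]
(450, 221) [ 562. -287.   88.]
(510, 262) [ 468. -484.    5.]
top [-700 -650 -600 -550 -500 -450 -400 -350 -300 -250 -200 -150 -100  -50    0   50  100  150  200  250]
[[150.   0.   0. 312. 348.   0.   0.   0.   0.   0.   0.   0.   0.   0.   0. 427. 379. 323.   0.   0.   0.]
 [200.   0.   0. 318. 316. 218. 219. 204.   0.   0.   0.   0.   0. 558. 508. 444.   0.   0.   0.   0.   0.]
 [250. 218. 219. 220. 219. 219. 219. 218.   0.   0.   0.   0.   0.   0.   0.   0.   0.   0.   0.   0.   0.]
 [300. 217. 220. 219. 219. 220. 219. 219.   0.   0.   0.   0.   0.   0.   0.   0.   0.   0.   0.   0.   0.]
 [350. 218. 219. 219. 220. 219. 221. 219.   0.   0.   0.   0.   0.   0.   0.   0.   0.   0.   0.   0.   0.]
 [400. 220. 219. 219. 219. 220. 219. 220.   0.   0.   0.   0.  45.   0.   0.   0.  30.  31.   0.   0.   0.]
 [450. 217. 219. 218.   0. 158.
[... 1538 characters left out ...]
   0.  44.   0.   0.  24.  28.  32.   0.   0.   0.]
 [500.   0.   0.   0.   0.   0.   0.   0.  65.  61.   0.  46.   0.   0.  44.   0.  33.  33.  33.   0.   0.]
 [550.   0.   0.   0.   0.   0.   0.  72.  87.  87.   0.  41.   0.   0.   0.   0.  33.  42.  41.   0.   0.]
 [600.   0. 170.   0.  26.  29.   0.  22.  20. 111.  74.   0.   0.   0.   0.   0.   0.  48.  49.   0.   0.]
 [650.  90. 179.  99.  31.  33.  29.  22.   0. 110.   0.   0.  22.  21.   0.   0.   0.  25.   0.   0.   0.]
 [700.   0. 108.   0.   0.  62.  63.  62.  62.  60.  39.  36.  20.  20.   0.   0. 105. 137. 139. 141.   0.]
 [750.   0.   0.  45.   0.  63.  62.  62.  63.  62.  22.   0.   0.   0.   0.   0. 203. 204. 204. 204. 143.]]
```

drive_tool(deltas=[[0,0,-3.5,0],[0,0,-3,0],[2.25,-1.35,0,0],[2.25,-1.35,0,0],[2.25,-1.35,0,0],[2.25,-1.35,0,0],[2.25,-1.35,0,0],[2.25,-1.35,0,0],[2.25,-1.35,0,0],[2.25,-1.35,0,0],[2.25,-1.35,0,0],[2.25,-1.35,0,0]], jaw=0, force=40)

```text
clock: 1.1
eef_pos: [372.4, -389.1, 313.0]
tcp_rot: [-3.141, 0.0, 0.331]
contact_force: [-0.2, -1.0, -0.4]
opening: 0.997
```

drive_tool(deltas=[[2.25,-1.35,0,0],[2.25,-1.35,0,0],[2.25,-1.35,0,0],[2.25,-1.35,0,0],[2.25,-1.35,0,0],[2.25,-1.35,0,0],[2.25,-1.35,0,0],[2.25,-1.35,0,0],[2.25,-1.35,0,0],[2.25,-1.35,0,0],[0,0,0,0.067],[0,0,0,0]])

```text
clock: 2.1
eef_pos: [541.4, -188.4, 312.7]
tcp_rot: [-3.141, 0.001, 0.263]
contact_force: [-0.3, -0.1, -0.1]
opening: 0.999
```

drive_tool(deltas=[[-0.1,0.1,3.5,0],[0,0,3.5,0],[0,0,3.5,0],[0,0,3.5,0],[0,0,3.5,0],[0,0,3.5,0],[0,0,3,0],[0,0,2,0],[0,0,1.2,0],[0,0,0.5,0],[0,0,0.4,0],[0,0,0,0]])

```text
clock: 3.1
eef_pos: [540.5, -191.2, 32.6]
tcp_rot: [3.141, -0.0, 0.264]
contact_force: [0.2, 0.7, -0.8]
opening: 0.999
```

drive_tool(deltas=[[0,0,0,0],[0,0,0,0],[0,0,0,0],[0,0,0,0],[0,0,0,0],[0,0,0,0],[0,0,0,0],[0,0,0,0],[0,0,0,0],[0,0,0,0],[0,0,0,0],[0,0,0,0]], jaw=1, force=40)

```text
clock: 4.1
eef_pos: [540.4, -190.9, 32.6]
tcp_rot: [3.141, -0.0, 0.264]
contact_force: [-0.7, 0.5, 5.2]
opening: 0.107
```

drive_tool(deltas=[[0,0,-0.4,0],[0,0,-1,0],[0,0,-2.5,0],[0,0,-3,0],[0,0,-3,0],[0,0,-2,0],[0,-1,0,0],[-0.3,-2,0,0],[-0.5,-2.5,0,0],[-0.5,-2.5,0,0],[-0.5,-2.5,0,0],[-0.5,-2.5,0,0]])

```text
clock: 5.1
eef_pos: [482.6, -70.0, 150.9]
tcp_rot: [-3.141, 0.001, 0.263]
contact_force: [0.6, 0.5, -0.3]
opening: 0.111
```

drive_tool(deltas=[[-0.5,-2.5,0,0],[-0.5,-2.5,0,0],[-0.5,-2.5,0,0],[-0.5,-2.5,0,0],[-0.5,-2.5,0,0],[-0.5,-2.3,0,0],[0,-1,0,0],[0,0,1.5,-0.04],[0,0,2,-0.047],[0,0,2,0],[0,0,1,0],[0,0,0,0]])

```text
clock: 6.1
eef_pos: [412.3, 73.1, 84.4]
tcp_rot: [-3.141, 0.004, 0.351]
contact_force: [-0.9, 1.0, -2.4]
opening: 0.109
```

```bash
python3 - <<'E'
from h import *
a,d=cams.grab_frame('top'); b,e=cams.grab_frame('scene'); np.savez('m1.npz',a=a,b=b,d=d,e=e)
s=r.sense(); print(s['eef_pos'],s['tcp_rot'],s['opening'],s['contact_force'])
o=np.zeros((600,800,3),np.uint8)
x=cv2.resize(a[175:295,265:345],None,fx=5,fy=5,interpolation=2); y=cv2.resize(b[190:270,260:380],None,fx=3.3,fy=3.3,interpolation=2)
o[:600,:400]=x; o[:y.shape[0],402:402+y.shape[1]]=y
cv2.imwrite('pics/m1.png',o[:,:,::-1])
E
```

```text
[413.74896885  73.27786484  86.15816436] [-3.14143495e+00  1.11994290e-03  3.50781781e-01] 0.10402118525051347 [ 1.20776888  0.83918686 -0.93224348]
```

View pics/m1.png

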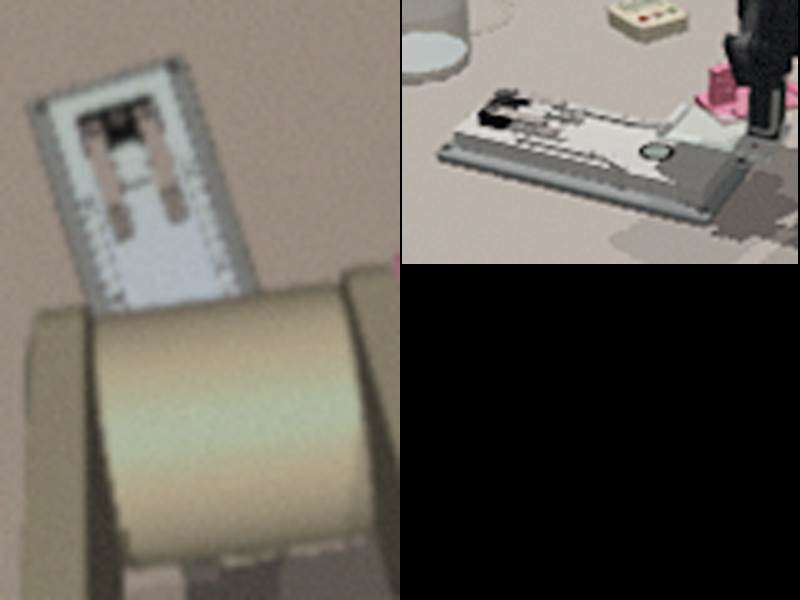

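The gripper occludes the plate in the top view. The scene view shows the plate held level, its front edge about to enter the stage. I'll overlay the modelled stage and plate on both views to check the pose.

```bash
cat > ov.py <<'E'
from h import *
def stage(o,yaw):
    c,s=np.cos(yaw),np.sin(yaw); R=np.array([[c,-s,0],[s,c,0],[0,0,1]]); f=lambda P:np.array(P,float)@R.T+[o[0],o[1],0]
    rect=lambda x0,x1,h,z:[[x0,h,z],[x1,h,z],[x1,-h,z],[x0,-h,z],[x0,h,z]]
    L=[(f(rect(-117.5,117.5,48,4)),(255,0,0)),(f(rect(-115,100,36,26)),(0,0,255))]
    for g in(1,-1): L.append((f([[-53,g*33.5,32],[-32,g*27,32],[45,g*27,32]]),(0,160,0)))
    return L,f
def plate(tcp,yaw,g=32.6):
    c,s=np.cos(yaw),np.sin(yaw); R=np.array([[c,-s,0],[s,c,0],[0,0,1]]); f=lambda P:np.array(P,float)@R.T+[tcp[0],tcp[1],tcp[2]-g]
    return [(f([[-14,25,0],[76,25,0],[76,-25,0],[-14,-25,0],[-14,25,0]]),(255,0,255)),(f([[71.5,25,9],[71.5,-25,9]]),(255,160,0))]
def draw(img,cam,L,x,y,ww,hh,s):
    o=cv2.resize(img[y:y+hh,x:x+ww],None,fx=s,fy=s,interpolation=cv2.INTER_CUBIC)
    for P,c in L:
        q=((px(cam,P)-[x,y]+.5)*s-.5)
        cv2.polylines(o,[np.round(q*8).astype(np.int32).reshape(-1,1,2)],False,c,1,cv2.LINE_AA,3)
    return o
def sheet(tiles,f):
    o=np.zeros((600,800,3),np.uint8)
    for (x,y),t in tiles: o[y:y+t.shape[0],x:x+t.shape[1]]=t[:600-y,:800-x]
    cv2.imwrite(f,o[:,:,::-1])
E
python3 - <<'E'
from ov import *
t=np.load('top0.npz')['p']; m=np.load('m1.npz'); L,f=stage((546,121),.351)
P=plate([413.7,73.3,86.2],.351)
sheet([((0,0),draw(t,'top',L,267,180,64,96,5)),((325,0),draw(m['b'],'scene',L+P,267,210,115,50,4)),((325,205),draw(m['b'],'scene',[],267,210,115,50,4))],'pics/o1.png')
E
```

```text
(no output)
```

View pics/o1.png

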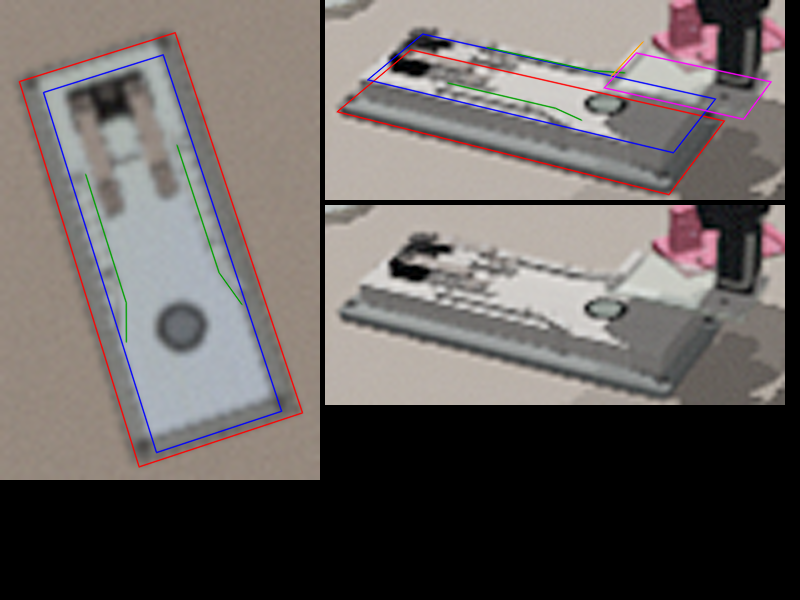

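The overlay matches to about 1–2 camera pixels: the deck sits slightly forward and left of the model. I'll refine it by fitting the deck patch from depth and aligning edges in both views.

```bash
cat > fit.py <<'E'
from ov import *
from scipy.optimize import minimize
np.set_printoptions(suppress=True,precision=2)
# 1. deck from depth
for n in('top','scene'):
    X=np.load(n+'X.npy'); m=(np.hypot(X[:,0]-546,X[:,1]-121)<130)&(X[:,2]>18)&(X[:,2]<34)
    Q=X[m]; (c,wh,a)=cv2.minAreaRect(Q[:,:2].astype(np.float32)); print(n,m.sum(),c,wh,a,np.median(Q[:,2]))
    h=(np.hypot(X[:,0]-546,X[:,1]-121)<100)
    print(np.histogram(X[h][:,2],bins=range(-4,60,4))[0])
# 2. lines: gradient strength along the projected outlines
I={n:cv2.GaussianBlur(cv2.cvtColor(np.load(n+'0.npz')['p'],cv2.COLOR_RGB2GRAY).astype(np.float32),(0,0),.7) for n in('top','scene')}
G={n:np.hypot(cv2.Sobel(I[n],5,1,0),cv2.Sobel(I[n],5,0,1)) for n in I}
def seg(a,b): return np.linspace(a,b,60)
def cost(v,n,parts):
    c,s=np.cos(v[2]),np.sin(v[2]); tot=0
    for P in parts:
        W=np.array([[c*x-s*y+v[0],s*x+c*y+v[1],z] for x,y,z in P]); q=px(n,W).astype(np.float32)
        g=cv2.remap(G[n],q[:,:1],q[:,1:],cv2.INTER_LINEAR); tot+=g.mean()
    return -tot
deck=[seg((-115,36,26),(100,36,26)),seg((-115,-36,26),(100,-36,26)),seg((-115,36,26),(-115,-36,26)),seg((100,36,26),(100,-36,26))]
base=lambda z:[seg((-117.5,48,z),(117.5,48,z)),seg((-117.5,-48,z),(117.5,-48,z)),seg((-117.5,48,z),(-117.5,-48,z)),seg((117.5,48,z),(117.5,-48,z))]
for n in I:
    for nm,p in(('deck',deck),('base0',base(0)),('base6',base(6)),('d+b0',deck+base(0))):
        best=min((minimize(cost,[546+i,121+j,.351],args=(n,p),method='Nelder-Mead',options=dict(initial_simplex=np.array([546+i,121+j,.351])+np.array([[0,0,0],[2,0,0],[0,2,0],[0,0,.02]]))) for i in(-4,0,4) for j in(-4,0,4)),key=lambda r:r.fun)
        print(n,nm,best.x,best.fun)
E
python3 fit.py
```

```text
top 1606 (558.6302490234375, 85.91378784179688) (214.97900390625, 156.86988830566406) 20.24993133544922 26.87103118333559
[499 936 115 345 101   0  93 877 376 141 118 124  21   8   1]
scene 1233 (557.665771484375, 83.80316162109375) (216.02999877929688, 158.17166137695312) 19.425945281982422 25.756786233388265
[439 292  96 245  87  86 113 751 145  85  75  64  11   3   0]Traceback (most recent call last):
  File "fit.py", line 24, in <module>
    best=min((minimize(cost,[546+i,121+j,.351],args=(n,p),method='Nelder-Mead',options=dict(initial_simplex=np.array([546+i,121+j,.351])+np.array([[0,0,0],[2,0,0],[0,2,0],[0,0,.02]]))) for i in(-4,0,4) for j in(-4,0,4)),key=lambda r:r.fun)
  File "fit.py", line 24, in <genexpr>
    best=min((minimize(cost,[546+i,121+j,.351],args=(n,p),method='Nelder-Mead',options=dict(initial_simplex=np.array([546+i,121+j,.351])+np.array([[0,0,0],[2,0,0],[0,2,0],[0,0,.02]]))) for i in(-4,0,4) for j in(-4,0,4)),key=lambda r:r.fun)
              ~~~~~~~~^^^^^^^^^^^^^^^^^^^^^^^^^^^^^^^^^^^^^^^^^^^^^^^^^^^^^^^^^^^^^^^^^^^^^^^^^^^^^^^^^^^^^^^^^^^^^^^^^^^^^^^^^^^^^^^^^^^^^^^^^^^^^^^^^^^^^^^^^^^^^^^^^^^^^^^^^^^^^^^^^^
    res = _minimize_neldermead(fun, x0, args, callback, bounds=bounds,
                               **options)
    fxc = func(xc)
    fx = function(np.copy(x), *(wrapper_args + args))
  File "fit.py", line 17, in cost
    W=np.array([[c*x-s*y+v[0],s*x+c*y+v[1],z] for x,y,z in P]); q=px(n,W).astype(np.float32)
                                                                  ~~^^^^^
  File "h.py", line 11, in px
    c,K,D=par(n); return cv2.projectPoints(np.array(X,float).reshape(-1,1,3),cv2.Rodrigues(c['R'])[0],c['t'],K,D)[0].reshape(-1,2)
          ~~~^^^
  File "h.py", line 4, in par
    c=cams.camera_params(n); return c,np.array([[c['fx'],0,c['cx']],[0,c['fy'],c['cy']],[0,0,1]]),np.array([c['k1'],0,0,0,0.])
ValueError: time passes only in moves, steps and waits
```

```bash
python3 - <<'E'
s=open('h.py').read().replace("def par(n):","import functools\n@functools.cache\ndef par(n):"); open('h.py','w').write(s)
s=open('fit.py').read().replace("(X[:,2]>18)&(X[:,2]<34)","(X[:,2]>18)&(X[:,2]<34)&(abs(-.344*(X[:,0]-546)+.939*(X[:,1]-121))<46)"); open('fit.py','w').write(s)
E
timeout 300 python3 fit.py
```

```text
top 1605 (544.949951171875, 122.99605560302734) (214.97900390625, 77.81944274902344) 20.24993133544922 26.874637316344526
[499 936 115 345 101   0  93 877 376 141 118 124  21   8   1]
scene 1232 (544.7159423828125, 120.5230941772461) (216.02999877929688, 80.29863739013672) 19.425945281982422 25.75263796117326
[439 292  96 245  87  86 113 751 145  85  75  64  11   3   0]
top deck [553.65 125.49   0.35] -565.85205078125
top base0 [544.82 121.72   0.36] -311.9804992675781
top base6 [543.53 121.58   0.35] -304.11822509765625
top d+b0 [542.8  121.51   0.35] -826.9170532226562
scene deck [552.18 123.82   0.34] -841.1814575195312
scene base0 [547.91 120.28   0.35] -808.3016357421875
scene base6 [542.11 126.73   0.35] -806.3160400390625
scene d+b0 [553.09 122.81   0.35] -1535.0867919921875
```

All the deck and base fits agree on a stage origin near (552.9,125) and yaw of about 0.35. I'm moving to just in front of the rails (fin at stage x = -133) and lowering gently.

drive_tool(deltas=[[0.8,-0.05,0,0],[0.75,-0.05,0,0],[0,0,0.6,0],[0,0,0.9,0],[0,0,0.6,0],[0,0,0.3,0],[0,0,0,0],[0,0,0,0],[0,0,0,0]])

```text
clock: 6.95
eef_pos: [428.1, 79.6, 62.3]
tcp_rot: [-3.142, 0.0, 0.351]
contact_force: [0.8, 0.1, -1.0]
opening: 0.11
```

drive_tool(deltas=[[0,0,0.1,0],[0,0,0,0]])

```text
clock: 7.12
eef_pos: [428.3, 79.7, 61.4]
tcp_rot: [3.142, -0.0, 0.351]
contact_force: [0.7, 0.8, -2.3]
opening: 0.111
```

drive_tool(deltas=[[0,0,0.1,0],[0,0,0,0]])

```text
clock: 7.28
eef_pos: [428.2, 79.7, 60.3]
tcp_rot: [3.142, -0.0, 0.351]
contact_force: [-0.4, -0.2, -1.1]
opening: 0.106
```

drive_tool(deltas=[[0,0,0.1,0],[0,0,0,0]])

```text
clock: 7.45
eef_pos: [428.1, 79.7, 59.2]
tcp_rot: [-3.142, 0.0, 0.351]
contact_force: [0.1, -0.1, -1.4]
opening: 0.109
```

drive_tool(deltas=[[0,0,0.05,0],[0,0,0,0]])

```text
clock: 7.62
eef_pos: [428.1, 79.7, 58.7]
tcp_rot: [-3.142, 0.0, 0.351]
contact_force: [-0.5, -0.9, -1.2]
opening: 0.106
```

drive_tool(deltas=[[0,0,0.05,0],[0,0,0,0]])

```text
clock: 7.78
eef_pos: [428.1, 79.7, 58.6]
tcp_rot: [-3.142, 0.0, 0.351]
contact_force: [-1.2, -0.9, 3.8]
opening: 0.11
```

Contact at z = 58.6, the expected height, at about 5 N. I'll ease off slightly, slide a little into the flare, and check the lateral alignment.

drive_tool(deltas=[[0,0,-0.03,0],[0.15,0,0,0],[0.25,0,0,0],[0.25,0,0,0],[0.25,0,0,0],[0.25,0,0,0],[0.15,0,0,0],[0,0,0,0]])

```text
clock: 8.45
eef_pos: [441.0, 84.3, 58.6]
tcp_rot: [3.141, -0.001, 0.351]
contact_force: [-1.2, -0.6, -0.9]
opening: 0.107
```

```bash
python3 - <<'E'
from ov import *
b,e=cams.grab_frame('scene'); s=r.sense(); print(s['eef_pos'],s['tcp_rot'],s['contact_force'],s['wrist_torque'])
np.savez('m2.npz',b=b,e=e)
L,f=stage((552.9,125),.349); P=plate(s['eef_pos'],s['tcp_rot'][2])
sheet([((0,0),draw(b,'scene',L+P,270,208,100,50,6)),((0,300),draw(b,'scene',[],270,208,100,50,6))],'pics/o2.png')
E
```

```text
[440.90479901  84.25259679  58.58392229] [ 3.14148963e+00 -7.74005867e-04  3.50772316e-01] [0.92992864 0.74184593 0.13054653] [ 0.00049364 -0.05656287 -0.00528254]
```

View pics/o2.png

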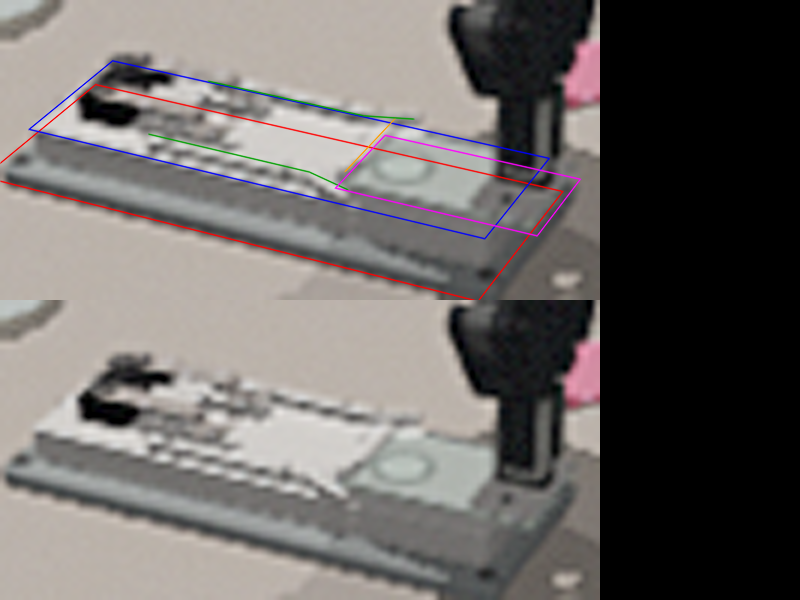

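The plate lies on the deck inside the flare (front corner at about (340,182) in the crop) and squarely between the rails. The lip pixels, recomputed with the refined origin, fall at y = ±16.5 as they should. I'll slide on in steps, watching the force.

drive_tool(deltas=[[0.2,0,0,0],[0.3,0,0,0],[0.3,0,0,0],[0.2,0,0,0],[0,0,0,0]])

```text
clock: 8.92
eef_pos: [450.4, 87.7, 58.7]
tcp_rot: [3.141, -0.001, 0.351]
contact_force: [-0.3, -0.1, -1.0]
opening: 0.11
```

drive_tool(deltas=[[0.2,0,0,0],[0.3,0,0.02,0],[0.3,0,0,0],[0.2,0,0,0],[0,0,0,0]])

```text
clock: 9.33
eef_pos: [458.7, 90.9, 58.5]
tcp_rot: [-3.141, 0.001, 0.351]
contact_force: [-2.7, -1.1, 5.9]
opening: 0.106
```

drive_tool(deltas=[[0.2,0,0,0],[0.3,0,0,0],[0.3,0,0,0],[0.2,0,0,0],[0,0,0,0]])

```text
clock: 9.75
eef_pos: [468.3, 94.4, 58.5]
tcp_rot: [-3.141, 0.001, 0.351]
contact_force: [-3.9, -1.7, 10.2]
opening: 0.109
```

drive_tool(deltas=[[0,0,-0.02,0],[0,0,0,0],[0,0,0,0]])

```text
clock: 10.0
eef_pos: [468.6, 94.5, 58.5]
tcp_rot: [-3.142, -0.0, 0.351]
contact_force: [-2.2, -0.4, 2.0]
opening: 0.109
```

drive_tool(deltas=[[0.2,0,0,0],[0.2,0,0,0],[0.2,0,0,0],[0,0,0,0]])

```text
clock: 10.33
eef_pos: [474.6, 96.6, 58.6]
tcp_rot: [3.142, -0.001, 0.351]
contact_force: [0.0, -0.8, -0.4]
opening: 0.112
```

drive_tool(deltas=[[0.2,0,0,0],[0.2,0,0,0],[0,0,0,0]])

```text
clock: 10.58
eef_pos: [478.1, 97.9, 58.6]
tcp_rot: [3.142, -0.0, 0.351]
contact_force: [0.8, 0.4, -0.6]
opening: 0.107
```

drive_tool(deltas=[[0.15,0,0,0],[0.15,0,0,0],[0,0,0,0]])

```text
clock: 10.83
eef_pos: [481.0, 99.0, 58.5]
tcp_rot: [-3.142, -0.0, 0.351]
contact_force: [-0.1, -0.3, 0.1]
opening: 0.11
```

drive_tool(deltas=[[0.1,0,0,0],[0.1,0,0,0],[0,0,0,0]])

```text
clock: 11.08
eef_pos: [483.1, 99.7, 58.5]
tcp_rot: [3.142, -0.001, 0.351]
contact_force: [-0.5, 0.1, 0.3]
opening: 0.104
```

drive_tool(deltas=[[0.1,0,0,0],[0.1,0,0,0],[0,0,0,0]])

```text
clock: 11.33
eef_pos: [485.0, 100.5, 58.6]
tcp_rot: [3.142, -0.001, 0.351]
contact_force: [1.6, 0.3, -1.4]
opening: 0.113
```

drive_tool(deltas=[[0.1,0,0,0],[0.1,0,0,0],[0,0,0,0]])

```text
clock: 11.58
eef_pos: [486.8, 101.1, 58.6]
tcp_rot: [3.142, -0.001, 0.351]
contact_force: [-0.1, 0.5, -1.3]
opening: 0.107
```

drive_tool(deltas=[[0.1,0,0,0],[0.1,0,0,0],[0,0,0,0]])

```text
clock: 11.83
eef_pos: [488.6, 101.8, 58.6]
tcp_rot: [3.142, -0.001, 0.351]
contact_force: [0.2, 0.6, -1.1]
opening: 0.112
```

drive_tool(deltas=[[0.1,0,0,0],[0.1,0,0,0],[0,0,0,0]])

```text
clock: 12.08
eef_pos: [490.5, 102.4, 58.6]
tcp_rot: [3.142, -0.0, 0.351]
contact_force: [0.2, 0.3, -0.9]
opening: 0.11
```

drive_tool(deltas=[[0.1,0,0,0],[0.1,0,0,0],[0,0,0,0]])

```text
clock: 12.33
eef_pos: [492.3, 103.1, 58.6]
tcp_rot: [3.142, -0.0, 0.351]
contact_force: [-0.7, -0.2, -1.0]
opening: 0.109
```

drive_tool(deltas=[[0.1,0,0.01,0],[0.1,0,0,0],[0,0,0,0]])

```text
clock: 12.58
eef_pos: [493.8, 103.7, 58.5]
tcp_rot: [-3.142, 0.0, 0.351]
contact_force: [-0.4, 0.9, 1.0]
opening: 0.108
```

drive_tool(deltas=[[0.1,0,0,0],[0.1,0,0,0],[0,0,0,0]])

```text
clock: 12.83
eef_pos: [494.5, 104.0, 58.5]
tcp_rot: [-3.141, 0.003, 0.351]
contact_force: [-6.7, -2.5, 9.5]
opening: 0.108
```

drive_tool(deltas=[[0.1,0,0,0],[0.1,0,0,0],[0,0,0,0]])

```text
clock: 13.08
eef_pos: [494.7, 104.1, 58.5]
tcp_rot: [-3.141, 0.006, 0.351]
contact_force: [-12.2, -6.8, 16.5]
opening: 0.109
```

The lip has been met at ridge x ≈ 9. The push pitches the plate nose-down onto the deck, so I'm easing the height up to relieve it.

drive_tool(deltas=[[0,0,-0.03,0],[0,0,0,0]])

```text
clock: 13.25
eef_pos: [496.2, 104.7, 58.5]
tcp_rot: [-3.141, 0.003, 0.351]
contact_force: [-3.8, -1.3, 1.5]
opening: 0.111
```

```bash
python3 - <<'E'
from h import *
s=r.sense(); print(s['eef_pos'],s['tcp_rot'],s['contact_force'],s['wrist_torque'])
E
```

```text
[496.24204336 104.68015239  58.54245504] [-3.14129449e+00  2.62371508e-03  3.50692887e-01] [-3.75010702 -1.25654801  1.53779358] [-0.25607492  0.70406745 -0.04937785]
```

drive_tool(deltas=[[0.1,0,0,0],[0,0,0,0]])

```text
clock: 13.42
eef_pos: [496.7, 104.9, 58.5]
tcp_rot: [-3.141, 0.004, 0.351]
contact_force: [-8.8, -3.8, 8.2]
opening: 0.111
```

drive_tool(deltas=[[0.1,0,-0.01,0],[0,0,0,0]])

```text
clock: 13.58
eef_pos: [498.0, 105.4, 58.5]
tcp_rot: [-3.141, 0.003, 0.351]
contact_force: [-6.8, -2.5, 2.7]
opening: 0.11
```

drive_tool(deltas=[[0.1,0,-0.01,0],[0,0,0,0]])

```text
clock: 13.75
eef_pos: [498.9, 105.7, 58.5]
tcp_rot: [-3.141, 0.003, 0.351]
contact_force: [-6.3, -2.9, 2.1]
opening: 0.107
```

drive_tool(deltas=[[0.1,0,-0.005,0],[0,0,0,0]])

```text
clock: 13.92
eef_pos: [499.6, 106.0, 58.5]
tcp_rot: [-3.141, 0.004, 0.351]
contact_force: [-6.6, -2.6, 2.9]
opening: 0.108
```

drive_tool(deltas=[[0.1,0,0,0],[0,0,0,0]])

```text
clock: 14.08
eef_pos: [500.1, 106.2, 58.5]
tcp_rot: [-3.141, 0.005, 0.351]
contact_force: [-7.8, -3.5, 4.4]
opening: 0.11
```

drive_tool(deltas=[[0.1,0,-0.01,0],[0,0,0,0]])

```text
clock: 14.25
eef_pos: [501.1, 106.6, 58.6]
tcp_rot: [-3.141, 0.005, 0.351]
contact_force: [-8.6, -3.0, 3.9]
opening: 0.109
```

drive_tool(deltas=[[0.1,0,-0.01,0],[0,0,0,0]])

```text
clock: 14.42
eef_pos: [501.9, 106.9, 58.6]
tcp_rot: [-3.141, 0.005, 0.351]
contact_force: [-7.9, -3.0, 4.5]
opening: 0.11
```

drive_tool(deltas=[[0.1,0,-0.01,0],[0,0,0,0]])

```text
clock: 14.58
eef_pos: [502.6, 107.2, 58.6]
tcp_rot: [-3.141, 0.005, 0.351]
contact_force: [-8.6, -2.6, 3.2]
opening: 0.106
```

drive_tool(deltas=[[0.1,0,-0.01,0],[0,0,0,0]])

```text
clock: 14.75
eef_pos: [504.0, 107.7, 58.8]
tcp_rot: [-3.141, 0.004, 0.351]
contact_force: [-5.4, -1.4, 0.8]
opening: 0.106
```

drive_tool(deltas=[[0.1,0,-0.005,0],[0,0,0,0]])

```text
clock: 14.92
eef_pos: [505.7, 108.3, 58.9]
tcp_rot: [-3.141, 0.003, 0.351]
contact_force: [-4.0, -1.0, -2.4]
opening: 0.113
```

drive_tool(deltas=[[0.1,0,-0.005,0],[0,0,0,0]])

```text
clock: 15.08
eef_pos: [508.1, 108.9, 59.2]
tcp_rot: [-3.142, 0.0, 0.351]
contact_force: [-0.3, 0.0, -4.6]
opening: 0.108
```

drive_tool(deltas=[[0.1,0,0,0],[0,0,0,0]])

```text
clock: 15.25
eef_pos: [509.6, 109.4, 59.5]
tcp_rot: [3.141, -0.001, 0.351]
contact_force: [0.3, -0.1, -4.9]
opening: 0.106
```

The ridge is now riding under the noses and the push has dropped off. I'll lower back onto the deck, then go on in fine steps.

drive_tool(deltas=[[0,0,0.05,0],[0,0,0,0]])

```text
clock: 15.42
eef_pos: [509.6, 109.4, 59.1]
tcp_rot: [3.141, -0.001, 0.351]
contact_force: [1.1, -0.3, -5.1]
opening: 0.107
```

drive_tool(deltas=[[0.1,0,0.01,0],[0,0,0,0]])

```text
clock: 15.58
eef_pos: [510.3, 109.7, 59.0]
tcp_rot: [3.142, -0.001, 0.351]
contact_force: [1.0, 0.8, -4.9]
opening: 0.106
```

drive_tool(deltas=[[0.1,0,0,0],[0,0,0,0]])

```text
clock: 15.75
eef_pos: [511.2, 110.0, 59.1]
tcp_rot: [3.142, -0.001, 0.351]
contact_force: [1.1, 0.7, -4.5]
opening: 0.11
```

drive_tool(deltas=[[0.05,0,0.03,0],[0,0,0,0]])

```text
clock: 15.92
eef_pos: [511.6, 110.2, 58.7]
tcp_rot: [3.142, -0.001, 0.351]
contact_force: [1.9, 0.4, -4.4]
opening: 0.108
```

drive_tool(deltas=[[0.05,0,0.01,0],[0,0,0,0]])

```text
clock: 16.08
eef_pos: [512.1, 110.3, 58.7]
tcp_rot: [3.142, -0.001, 0.351]
contact_force: [1.9, 1.5, -5.4]
opening: 0.107
```

drive_tool(deltas=[[0.05,0,0,0],[0,0,0,0]])

```text
clock: 16.25
eef_pos: [512.6, 110.5, 58.6]
tcp_rot: [3.142, -0.001, 0.351]
contact_force: [1.7, 0.7, -4.0]
opening: 0.114
```

drive_tool(deltas=[[0.05,0,0.03,0],[0,0,0,0]])

```text
clock: 16.42
eef_pos: [512.7, 110.6, 58.6]
tcp_rot: [3.142, -0.0, 0.351]
contact_force: [-0.0, 0.1, 2.3]
opening: 0.108
```

drive_tool(deltas=[[0.05,0,0.02,0],[0,0,0,0]])

```text
clock: 16.58
eef_pos: [512.7, 110.6, 58.5]
tcp_rot: [-3.142, 0.001, 0.351]
contact_force: [-3.0, -2.1, 7.4]
opening: 0.112
```

drive_tool(deltas=[[0.05,0,0,0],[0,0,0,0]])

```text
clock: 16.75
eef_pos: [512.7, 110.6, 58.5]
tcp_rot: [-3.142, 0.002, 0.351]
contact_force: [-4.5, -3.0, 9.2]
opening: 0.109
```

drive_tool(deltas=[[0,0,-0.03,0],[0,0,0,0]])

```text
clock: 16.92
eef_pos: [513.5, 110.8, 58.5]
tcp_rot: [3.142, 0.0, 0.351]
contact_force: [-0.7, -1.0, 3.2]
opening: 0.109
```

drive_tool(deltas=[[0.05,0,0,0],[0,0,0,0]])

```text
clock: 17.08
eef_pos: [513.5, 110.8, 58.5]
tcp_rot: [-3.142, 0.001, 0.351]
contact_force: [-2.9, -2.2, 7.4]
opening: 0.107
```

drive_tool(deltas=[[0.05,0,-0.03,0],[0,0,0,0]])

```text
clock: 17.25
eef_pos: [513.6, 110.9, 58.5]
tcp_rot: [-3.141, 0.002, 0.351]
contact_force: [-4.4, -3.1, 5.7]
opening: 0.108
```

drive_tool(deltas=[[0.05,0,-0.01,0],[0,0,0,0]])

```text
clock: 17.42
eef_pos: [513.6, 110.9, 58.5]
tcp_rot: [-3.141, 0.003, 0.351]
contact_force: [-5.7, -3.8, 6.6]
opening: 0.108
```

```bash
python3 - <<'E'
from ov import *
b,e=cams.grab_frame('scene'); a,d=cams.grab_frame('top'); s=r.sense(); print(s['eef_pos'],s['tcp_rot'],s['contact_force'],s['wrist_torque'],s['clock'])
np.savez('m3.npz',b=b,e=e,a=a,d=d)
b0=np.load('m2.npz')['b']
sheet([((0,0),draw(b,'scene',[],270,208,100,37,8)),((0,302),draw(b0,'scene',[],270,208,100,37,8))],'pics/o3.png')
E
```

```text
[513.57165124 110.94505779  58.51551284] [-3.14140711e+00  3.04820063e-03  3.50834375e-01] [-5.86064392 -3.16629038  7.48997697] [-0.55923617  0.87773187 -0.04470512] 17.5167
```

View pics/o3.png

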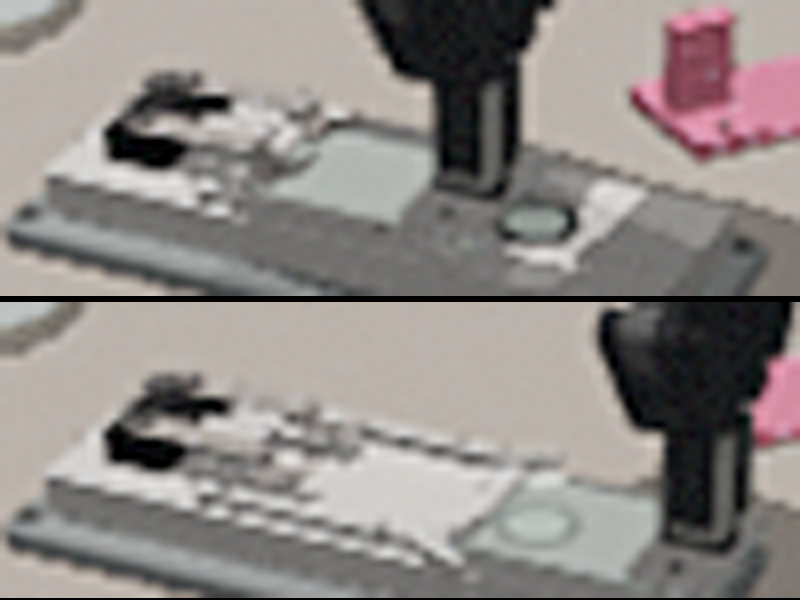

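The plate is in under the clips, its ridge near (300,150) in the crop, but the clip state isn't clear at this resolution. I'll unload the deck friction to tell the end stop from friction.

drive_tool(deltas=[[0,0,-0.03,0],[0,0,0,0],[0,0,0,0]])

```text
clock: 17.77
eef_pos: [514.6, 111.4, 58.6]
tcp_rot: [-3.141, 0.001, 0.351]
contact_force: [-1.3, -0.7, -3.0]
opening: 0.112
```

drive_tool(deltas=[[0,0,-0.02,0],[0,0,0,0],[0,0,0,0]])

```text
clock: 18.02
eef_pos: [514.9, 111.5, 59.0]
tcp_rot: [-3.141, 0.0, 0.351]
contact_force: [-1.4, 0.0, -3.9]
opening: 0.112
```

```bash
python3 - <<'E'
from ov import *
b,e=cams.grab_frame('scene'); a,d=cams.grab_frame('top'); s=r.sense(); print(s['eef_pos'],s['contact_force'],s['wrist_torque'],s['clock'])
np.savez('m4.npz',b=b,e=e,a=a,d=d)
b0=np.load('m2.npz')['b']; t0=np.load('top0.npz')['p']
sheet([((0,0),draw(b,'scene',[],280,213,38,25,10)),((390,0),draw(b0,'scene',[],280,213,38,25,10)),((0,260),draw(a,'top',[],275,185,38,33,10)),((390,260),draw(t0,'top',[],275,185,38,33,10))],'pics/o4.png')
E
```

```text
[514.88799884 111.46692569  59.07700561] [-1.90291945 -0.70954773 -4.39769814] [-0.11831999  0.46124197  0.02787613] 18.1167
```

View pics/o4.png

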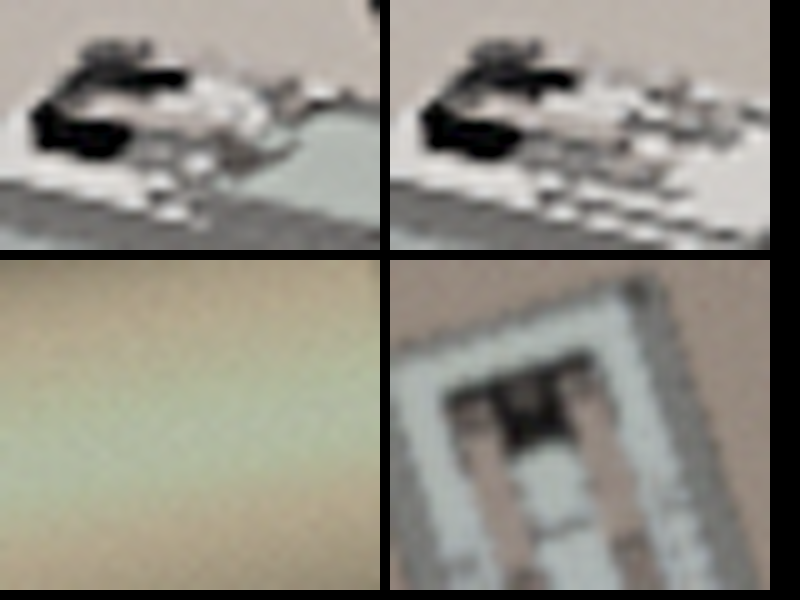

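drive_tool(deltas=[[0,0,0.02,0],[0,0,0,0]])

```text
clock: 18.28
eef_pos: [514.9, 111.4, 59.0]
tcp_rot: [-3.142, 0.0, 0.351]
contact_force: [-1.5, 0.1, -4.1]
opening: 0.11
```

drive_tool(deltas=[[0.05,0,0,0],[0,0,0,0]])

```text
clock: 18.45
eef_pos: [514.9, 111.5, 58.9]
tcp_rot: [-3.141, 0.001, 0.351]
contact_force: [-5.3, -0.7, -2.2]
opening: 0.106
```

drive_tool(deltas=[[0.05,0,0,0],[0,0,0,0]])

```text
clock: 18.62
eef_pos: [514.9, 111.5, 58.8]
tcp_rot: [-3.141, 0.002, 0.351]
contact_force: [-5.3, -1.9, -0.7]
opening: 0.109
```

drive_tool(deltas=[[0.1,0,-0.01,0],[0,0,0,0],[0,0,0,0]])

```text
clock: 18.87
eef_pos: [515.0, 111.6, 58.8]
tcp_rot: [-3.141, 0.004, 0.351]
contact_force: [-8.9, -2.9, -0.3]
opening: 0.108
```

drive_tool(deltas=[[0.05,0,-0.01,0],[0,0,0,0],[0,0,0,0]])

```text
clock: 19.12
eef_pos: [515.0, 111.6, 58.8]
tcp_rot: [-3.141, 0.005, 0.351]
contact_force: [-10.0, -4.8, 1.8]
opening: 0.108
```

A firm stop at x = 515.0, about 11 N with no deck load, so this is the end stop. I'll relax the push, and while backing off see whether the clips hold the plate.

drive_tool(deltas=[[-0.15,0,0.01,0],[-0.1,0,0.01,0],[0,0,0,0],[0,0,0,0]])

```text
clock: 19.45
eef_pos: [514.9, 111.4, 59.0]
tcp_rot: [-3.142, 0.0, 0.351]
contact_force: [-3.7, -1.5, -3.3]
opening: 0.108
```

drive_tool(deltas=[[-0.1,0,0,0],[0,0,0,0],[0,0,0,0]])

```text
clock: 19.7
eef_pos: [514.8, 111.3, 59.3]
tcp_rot: [3.141, -0.002, 0.351]
contact_force: [0.0, 0.9, -3.9]
opening: 0.108
```

drive_tool(deltas=[[0,0,0.04,0],[0,0,0,0],[0,0,0,0]])

```text
clock: 19.95
eef_pos: [514.7, 111.3, 58.8]
tcp_rot: [3.141, -0.001, 0.351]
contact_force: [-0.1, 1.1, -3.9]
opening: 0.106
```

drive_tool(deltas=[[-0.05,0,0.02,0],[0,0,0,0],[0,0,0,0]])

```text
clock: 20.2
eef_pos: [513.9, 110.9, 58.6]
tcp_rot: [3.141, -0.001, 0.351]
contact_force: [2.3, 0.6, -3.3]
opening: 0.107
```

drive_tool(deltas=[[-0.05,0,0.0,0],[0,0,0,0],[0,0,0,0]])

```text
clock: 20.45
eef_pos: [513.4, 110.8, 58.6]
tcp_rot: [3.141, -0.001, 0.351]
contact_force: [2.2, -0.2, -2.6]
opening: 0.109
```

drive_tool(deltas=[[0.1,0,-0.01,0],[0.05,0,0,0],[0,0,0,0],[0,0,0,0]])

```text
clock: 20.78
eef_pos: [513.5, 110.8, 58.5]
tcp_rot: [-3.142, 0.002, 0.351]
contact_force: [-4.2, -2.9, 4.9]
opening: 0.11
```

drive_tool(deltas=[[0.1,0,-0.01,0],[0,0,0,0],[0,0,0,0]])

```text
clock: 21.03
eef_pos: [514.1, 111.2, 58.5]
tcp_rot: [-3.141, 0.003, 0.351]
contact_force: [-6.3, -2.5, 4.9]
opening: 0.11
```

drive_tool(deltas=[[0,0,-0.03,0],[0,0,0,0],[0,0,0,0]])

```text
clock: 21.28
eef_pos: [514.9, 111.5, 58.7]
tcp_rot: [-3.141, 0.001, 0.351]
contact_force: [-2.4, -1.0, -2.1]
opening: 0.113
```

drive_tool(deltas=[[0.1,0,-0.02,0],[0,0,0,0],[0,0,0,0]])

```text
clock: 21.53
eef_pos: [514.9, 111.6, 58.7]
tcp_rot: [-3.141, 0.003, 0.351]
contact_force: [-5.6, -3.1, -0.1]
opening: 0.111
```

Back on the stop at 514.9. I'll relax nearly all the push, settle flat and release.

drive_tool(deltas=[[-0.1,0,0.02,0],[-0.05,0,0.02,0],[0,0,0,0],[0,0,0,0]])

```text
clock: 21.87
eef_pos: [514.9, 111.5, 58.6]
tcp_rot: [-3.141, 0.0, 0.351]
contact_force: [-2.5, -0.3, -3.1]
opening: 0.114
```

drive_tool(deltas=[[0,0,0.02,0],[0,0,0,0],[0,0,0,0]])

```text
clock: 22.12
eef_pos: [514.8, 111.5, 58.5]
tcp_rot: [-3.142, 0.0, 0.351]
contact_force: [-3.2, -1.2, -1.3]
opening: 0.11
```

Light load, still on the stop. Opening the jaws now.

drive_tool(deltas=[[0,0,0,0],[0,0,0,0],[0,0,0,0],[0,0,0,0],[0,0,0,0],[0,0,0,0]], jaw=0.6)

```text
clock: 22.62
eef_pos: [515.3, 111.5, 58.6]
tcp_rot: [3.142, -0.001, 0.351]
contact_force: [-0.4, -0.1, -0.3]
opening: 0.4
```

drive_tool(deltas=[[0,0,-0.5,0],[0,0,-2,0],[0,0,-3.5,0],[0,0,-3.5,0],[0,0,-3.5,0],[-3,0,-2,0],[-3,0,0,0],[-3,0,0,0],[-3,0,0,0],[-3,0,0,0],[0,0,0,0],[0,0,0,0]])

```text
clock: 23.62
eef_pos: [373.2, 59.6, 209.0]
tcp_rot: [3.141, -0.001, 0.35]
contact_force: [0.9, 0.2, -0.2]
opening: 0.4
```

```bash
python3 - <<'E'
from ov import *
b,e=cams.grab_frame('scene'); a,d=cams.grab_frame('top'); s=r.sense(); print(s['eef_pos'],s['contact_force'],s['clock'])
np.savez('m5.npz',b=b,e=e,a=a,d=d)
b0=np.load('m2.npz')['b']; t0=np.load('top0.npz')['p']
sheet([((0,0),draw(b,'scene',[],275,208,55,30,7)),((390,0),draw(b0,'scene',[],275,208,55,30,7)),((0,220),draw(a,'top',[],270,182,54,54,7)),((390,220),draw(t0,'top',[],270,182,54,54,7))],'pics/o5.png')
E
```

```text
[375.24253298  60.11949054 209.18428312] [0.50703389 0.09321294 0.1134138 ] 23.7167
```

View pics/o5.png

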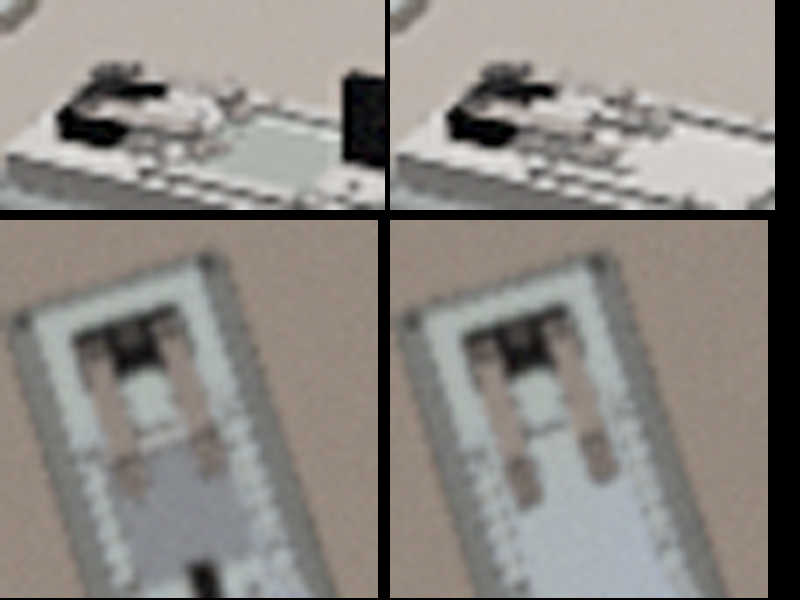

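```bash
python3 - <<'E'
from ov import *
np.set_printoptions(suppress=True,precision=1,linewidth=160)
def cloud(n,d):
    c,K,D=par(n); vv,uu=np.mgrid[0:400,0:640]; u=cv2.undistortPoints(np.c_[uu.ravel(),vv.ravel()].astype(float).reshape(-1,1,2),K,D).reshape(-1,2)
    X=(np.c_[u,np.ones(len(u))]*d.reshape(-1,1)-c['t'])@c['R']; ok=d.ravel()>0
    X=X[ok]-[552.9,125,0]; c,s=np.cos(.349),np.sin(.349)
    return np.c_[c*X[:,0]+s*X[:,1],-s*X[:,0]+c*X[:,1],X[:,2]]
fr=[cams.grab_frame('top')[1] for _ in range(5)]; fs=[cams.grab_frame('scene')[1] for _ in range(5)]
for n,now in(('top',np.median(fr,0)),('scene',np.median(fs,0))):
    A=cloud(n,np.load(n+'0.npz')['d']); B=cloud(n,now)
    for y0 in(16,-16,0):
        for nm,Q in(('before',A),('now',B)):
            row=[]
            for x0 in range(4,76,6):
                m=(abs(Q[:,0]-x0-3)<3.5)&(abs(Q[:,1]-y0)<5)&(Q[:,2]<70); row.append(np.median(Q[m,2]) if m.sum()>1 else np.nan)
            print(n,y0,nm,np.array(row))
B=cloud('top',np.median(fr,0)); m=(B[:,2]>55)&(B[:,2]<76)&(abs(B[:,1])<20)&(abs(B[:,0]+40)<40); print('fin',m.sum(),B[m].mean(0),B[m].min(0),B[m].max(0))
E
```

```text
top 16 before [25.8 36.9 34.3 36.9 40.9 41.8 42.  42.3 42.4 40.8 41.4 43. ]
top 16 now [31.8 39.3 35.9 38.4 43.6 42.7 42.5 42.  42.5 42.5 42.2 42.2]
top -16 before [28.5 37.1 34.7 37.  40.7 42.  41.7 41.4 42.7 41.8 42.7 42.5]
top -16 now [30.8 39.7 35.6 38.3 43.4 42.4 41.9 41.9 42.  41.7 41.8 42.7]
top 0 before [25.6 27.8 27.5 25.5 24.9 30.  36.4 34.5 35.4 36.5 39.9 48.8]
top 0 now [31.4 31.6 30.8 30.7 34.5 35.3 36.3 35.4 35.7 38.7 39.7 48.8]
scene 16 before [31.2 30.2 32.  35.7 39.7 40.  39.4 39.7 40.1 34.2 37.2 37.1]
scene 16 now [29.9 29.7 33.4 36.6 34.1 41.3 40.5 33.2 33.2 33.7 38.1 36.8]
scene -16 before [26.5 26.9 29.6 34.9 25.9 39.6 41.5 40.  40.1 36.9 39.9 40.1]
scene -16 now [30.1 29.7 32.4 36.7 41.5 41.5 41.5 41.1 40.4 38.4 40.5 40.4]
scene 0 before [25.5 25.9  nan  nan  nan 30.3 35.1  nan 35.2 38.3 40.6 46.6]
scene 0 now [29.4 29.6  nan 30.9 33.7  nan 35.3  nan 33.9 37.3 41.2 46. ]
fin 38 [-39.7   1.7  68.8] [-50.3  -3.3  57.4] [-27.7   6.9  71.9]
```

Depth shows both clips only 1–2 mm above their rest height at the nose, equally on each side. That matches "snapped down" at 0.03 rad (about 1.4 mm) rather than "up on the ridge" at about 6.7 mm. Between the clips, the ridge top stands 35 mm above the table at x ≈ 31, up against the stop. Handing in.

```bash
python3 -c "
from rig import job,r
print(r.sense()['clock']); print(job.sign_off())"
```

```text
24.2167
the job is handed in; nothing more can be done
None
```

The plate is in the stage with both clips snapped down behind its ridge. I let go of it and handed the job in at 24.2 s of the 61 s allowed.

**What I did:** I gripped the plate by its fin and laid it on the deck in front of the rails. I slid it in by force feel until it met the end stop, eased the push off to about 3 N, opened the jaws and backed the arm away.

**Final checks:**
- **Clips:** depth shows both noses only about 1–2 mm above their rest height, equally left and right. That is what snapped onto the glass should look like; still up on the ridge would be about 6–7 mm.
- **Ridge:** its top is at 35 mm, up against the stop, and the plate lies flat between the rails.
- **Robot:** it was touching nothing at hand-in.

**What did not go cleanly:**
- **Push at the lips:** the first push against the clip lips tipped the plate nose-down onto the deck, and the total force read about 21–22 N before I eased the height. That was the highest force reading, but readings come only at the end of each move, so a brief higher peak could be missed.
- **Pull-back test:** with about 2 N of backward pull the plate moved back about 1.6 mm, roughly the whole 1.5 mm home range. It did not prove the clips were holding, so I pushed the plate back onto the stop before releasing.
- **Clip state in the pictures:** they were too coarse to show whether the clips were down, so that conclusion rests on the depth readings and the force pattern.

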